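# Unpin and open the larger hammer box

## Robot

A 6-joint arm with a two-finger parallel gripper is mounted at the origin on the work surface. World frame = base frame: x ahead of the robot, y to its left, z up, the work surface at z = 0. Lengths are in m, angles in rad, forces in N, time in s.
With the tool pointing down it reaches from about 0.3 to 0.875 m from the base axis. Payload 6.4 kg.
Tool frame: the origin (TCP) lies midway between the tips of the shut fingers; the grasp point (between the pads) lies 19 mm behind it; z points along the fingers, y is the line along which they close (so a half turn about z gives the same grasp; the last joint's range is limited). The gripper opens to 85 mm and grips with 20 to 120 N. Pads are 22 mm wide; open, the fingers measure 114 mm over their backs; the gripper's body (76 mm by 85 mm) begins 54 mm behind the grasp point. The pads swing forward as they close: fully open they stand 13 mm farther back than shut.
Start: joints at [1.072, 0.181, 1.607, -0, 1.354, -0.206], TCP at [0.166, 0.551, 0.231] pointing down, gripper open.
Joint ranges: [-2.99, 2.99], [-0.89, 2.07], [0.3, 2.58], [-1.14, 4.28], [0, 2.63], [-3.12, 3.12]. Speed limits (rad/s): [2.57, 2.57, 3.01, 3.14, 3.14, 3.14].

## Interface

Orientations are given as a unit quaternion [w, x, y, z].
In Python, from bench import sensors, vision, ctrl gives the robot as it stands.
- The arm moves only by the tool carry_out, never from a script. Its argument "deltas" is text: rows parted by semicolons, each of 7 numbers parted by spaces: the shift along the tool's x, y, z in mm, then the turn, a rotation vector about the tool's x, y, z in rad, then the closure, from 0 (fully open) to 1 (shut). In form: tx ty tz ax ay az claw; .... A call has 1 to 12 rows; each row is the pose to reach, as a shift and turn from the pose commanded when the call began, along the tool's axes at that moment; what a row does not reach only later rows make up. A row lasts 1/8 s, in which the tool goes at most 62.5 mm and 10.7 degrees, less where a joint would pass 70% of its speed; a pose out of reach is approached as far as the arm can. A call with a gripper value outside its range is refused whole. The fingers move at their own pace and stop on an object; the grip force is fixed at half the most. Time passes only in rows, so rows that repeat a pose let the fingers close. It gives the time, the measured TCP pose, the force, the opening and the grip force at its end, in the units of the state.
- sensors.get_obs(): the state, without advancing time (a new reading comes with each control period).
- vision.camera(name): name is "scene" or "top" or "wrist"; returns the picture (400x640x3 uint8, blue, green, red); there is no depth.
- vision.camera_model(name): a dict with "K" (3x3 intrinsics, pixels), "k1" (the pictures are not rectified: a ray, as slopes to the right and down, at radius r is drawn at 1 + k1 r^2 times it, then the intrinsics apply), "extrinsics" (4x4, takes a point from world to camera coordinates); the wrist camera has in their place "hand_eye" (4x4, takes a point from camera to tool coordinates, whose origin is the TCP and whose axes are the flange's). Camera axes: x right, y down, z forward; pixel columns grow to the right and rows downward; lengths in m; the calibration is good to about 2 mm. A picture is of the moment at which its call begins: read the wrist's pose just before it. camera_model takes no time and is no camera call.
- ctrl.hand_in(): hands the job in; it is judged then, once.
The state is a dict: "time_s": time; "q": joint angles; "dq": joint speeds; "joint_efforts": joint torques, N m; "eef_pos": TCP position; "eef_rot": TCP orientation; "wrist_force": force on the tool from outside, world axes, zero at the start; "torque": the same for the moment, N m; "opening": opening from 0.0 (shut) to 1.0 (fully open); "grasp_force": force on a finger pad.
Only numpy, scipy, OpenCV 4.12 (cv2) and the standard library are available. Lean on these libraries where they do the work, as an engineer would, in place of code of your own. Each camera call takes 0.05 s, during which the arm holds its last target. There are 200 camera calls.

## Task

Open the larger of the two pinned beech boxes: pull its flat steel retaining pin out of the hasp staple by the upright tab and put the pin in the dark wooden tray. Then lift the lid off by its handle and lay it, handle up, in the middle of the square black rubber mat.

Things in the scene. Friction and masses are not known exactly. Their poses are not given: they have to be found in the camera images.
- box_pin_tab (a point): On the upright tab of the larger box's loose steel L-pin, 32 mm above the pin's underside. z up. Tab 10 mm thick (x), 14 wide (y), 48 high; pinch across x. Flat shaft 20 wide (x), 6 thick, reaching from 7 mm +y to 65 mm -y of this point, through a staple 37 mm away in -y. +y is the way to pull: straight, level, free after 34 mm, 48 is safe. It rests on the lid's hasp plate.
- box_lid_grip (a point): Centre of the handle bar on the larger box's lid: bar 80 mm long (y), 12 wide (x), 27 free below it; z up. Lid 110 (x) by 150 (y), its hasp plate 50 more in -x; box 50 high (the smaller, unlisted: 90 by 110, 40 high). Point 46 mm above the underside of the lid's 6 mm plug, on which it rests when laid down. 0.3 kg. Lift straight up 30 mm or more to clear the staple.
- tray: Shallow loose tray of dark wood, the only tray (0.5 kg), 100 mm (x) by 130 mm (y) outside, walls 4 mm thick and 12 mm high, inner floor 4 mm above the counter. Origin: centre of its underside, z up. The pin's shaft fits best along the tray's y.
- mat: Square black rubber mat fixed on the counter, 180 by 180 mm, 4 mm thick; its sides run along its x and y. Origin: centre of its underside on the counter, z up.
There are look-alikes about, which are no part of the job. Leave any blue or green look-alike of the part that bears box_pin_tab alone.

How it is judged:
On the way, in this order (a step that is already met when the one before it is completed fails the run):
1. the larger box's pin lies in the tray (x of box_pin_tab in the frame of tray between -0.046 and 0.046 m and y of box_pin_tab in the frame of tray between -0.061 and 0.061 m and ((z of box_pin_tab in the frame of tray below 0.046 m and angle between box_pin_tab's own z axis and vertical below 0.2 rad) or z of box_pin_tab in the frame of tray below 0.022 m)), for 0.2 s.
2. the larger box's lid lies on the mat (horizontal distance between box_lid_grip and mat below 0.06 m and z of box_lid_grip in the frame of mat between 0.04 and 0.06 m and angle between box_lid_grip's own z axis and vertical below 0.12 rad), for 0.2 s.
At the end, for the whole second after the job is handed in: The larger box's pin lies in the tray (its tab within the tray's outline, shaft flat within 11 degrees or the pin lying on its side on the tray's floor), and its lid lies handle up (within 7 degrees) on the mat, resting on it, with the handle's centre within 60 mm of the mat's centre (all of step 1 and all of step 2); the robot touches nothing.
It also fails if it takes over 61 s, if anything falls off the work surface, if the arm or the gripper's body presses on something with over 40 N, if the wrist force passes 120 N, or if a joint passes its speed limit or range.

## Working session

There is one attempt and no reset: what is moved stays moved. The work goes in short steps, Python scripts to look and compute and a tool call to move; the robot and the scene stay as the last step left them, time stands still between calls to the robot, and variables do not carry over. Pictures are saved under pics/ and viewed, at most 10 in all, crops included, and the job is handed in when it is done.

Besides the shell and the picture viewer there is one more tool, called as a command line: name --argument value ..., lists and objects as JSON in quotes. carry_out: Moves the arm, as the interface text tells. Its arguments: {"type":"object","properties":{"deltas":{"type":"string"}},"required":["deltas"]}

```bash
mkdir -p pics
cat > h.py <<'E'
import numpy as np, cv2
from bench import sensors, vision, ctrl
from scipy.spatial.transform import Rotation as R
def shot(n,f):
    o=sensors.get_obs(); im=vision.camera(n); cv2.imwrite('pics/'+f,im); return o,im
def cam(n,o=None):
    m=vision.camera_model(n); K=np.array(m['K']); k1=m['k1']
    if n=='wrist':
        T=np.eye(4); q=o['eef_rot']; T[:3,:3]=R.from_quat([q[1],q[2],q[3],q[0]]).as_matrix(); T[:3,3]=o['eef_pos']
        T=T@np.array(m['hand_eye'])
    else: T=np.linalg.inv(np.array(m['extrinsics']))
    return K,k1,T
def ray(c,u,v):
    K,k1,T=c
    p=cv2.undistortPoints(np.array([[[u,v]]],float),K,np.array([k1,0,0,0,0.]))[0,0]
    # forward model: d = p(1+k1 r^2)
    d=T[:3,:3]@np.array([p[0],p[1],1]); return T[:3,3],d/np.linalg.norm(d)
def plane(c,u,v,z):
    o,d=ray(c,u,v); return o+d*(z-o[2])/d[2]
def tri(c1,p1,c2,p2):
    o1,d1=ray(c1,*p1); o2,d2=ray(c2,*p2)
    s=np.linalg.lstsq(np.stack([d1,-d2],1),o2-o1,rcond=None)[0]
    a=o1+s[0]*d1;b=o2+s[1]*d2; return (a+b)/2,np.linalg.norm(a-b)
E
python3 - <<'E'
from h import *
for n in ['top','scene']:
    shot(n,n+'0.png'); print(n,cam(n)[2].round(3).tolist())
o=sensors.get_obs();print(o['time_s'],o['eef_pos'],o['eef_rot'],vision.camera_model('wrist'))
E
```

```text
top [[0.021, -0.991, 0.135, 0.327], [-1.0, -0.023, -0.01, 0.039], [0.013, -0.135, -0.991, 1.456], [0.0, 0.0, 0.0, 1.0]]
scene [[-0.807, 0.506, -0.305, 0.838], [0.59, 0.693, -0.414, 0.493], [0.002, -0.514, -0.858, 1.017], [0.0, 0.0, 0.0, 1.0]]
0.1 [0.16569576 0.55010384 0.23048505] [-2.89525531e-04  1.45882378e-01  9.89301634e-01 -7.24160240e-04] {'K': array([[318.59190619,   0.        , 324.45840055],
       [  0.        , 318.59190619, 199.29687094],
       [  0.        ,   0.        ,   1.        ]]), 'k1': -0.023014817567509633, 'hand_eye': array([[ 7.81274471e-04, -9.51303565e-01, -3.08254629e-01,
         7.99720408e-02],
       [ 9.99997459e-01,  1.39508566e-03, -1.77086546e-03,
        -1.29432703e-03],
       [ 2.11467224e-03, -3.08252462e-01,  9.51302238e-01,
        -1.41214160e-01],
       [ 0.00000000e+00,  0.00000000e+00,  0.00000000e+00,
         1.00000000e+00]])}
```

View pics/top0.png

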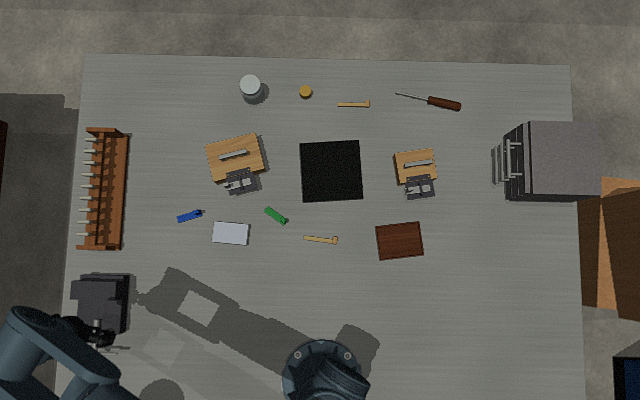

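View pics/scene0.png

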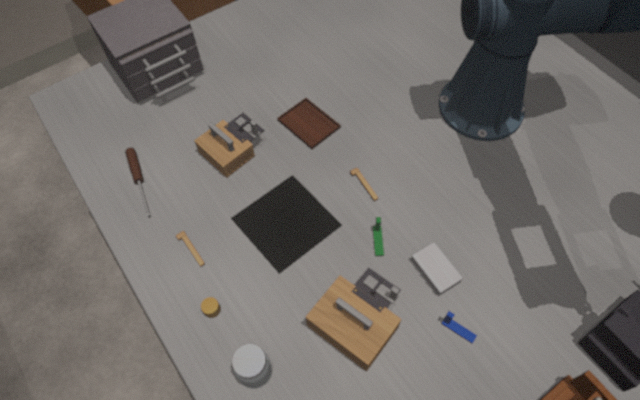

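Two pinned beech boxes: one at top (236,158) / scene (353,320), one at top (415,168) / scene (225,147). The first is clearly larger, so it is the one meant. The tray is at top (400,240) and the mat at top (331,170). The blue (189,215) and green (276,215) pins are look-alikes. I'll confirm the choice in an enlarged crop.

Run:
```python
from h import *
t=cv2.imread('pics/top0.png');s=cv2.imread('pics/scene0.png')
a=cv2.resize(t[125:205,195:275],(400,400),interpolation=cv2.INTER_CUBIC)
b=cv2.resize(s[260:370,300:410],(400,400),interpolation=cv2.INTER_CUBIC)
cv2.imwrite('pics/crop1.png',np.hstack([a,b]))
def blob(im,m,seed):
    n,l,st,c=cv2.connectedComponentsWithStats(m.astype(np.uint8)); k=l[seed[1],seed[0]]
    return cv2.minAreaRect(cv2.findContours((l==k).astype(np.uint8),0,2)[0][0])
ct,cs=cam('top'),cam('scene')
g=lambda im:im.max(2)
for nm,im,c,pts in [('top',t,ct,[(331,170),(400,240)]),('scene',s,cs,[(287,222),(309,122)])]:
    hsv=cv2.cvtColor(im,cv2.COLOR_BGR2HSV)
    for k,(p,z) in enumerate(zip(pts,[.004,.012])):
        m=(g(im)<45) if k==0 else ((hsv[...,1]>90)&(hsv[...,2]<130))
        r=blob(im,m,p)
        cor=np.array([plane(c,u,v,z) for u,v in cv2.boxPoints(r)])
        print(nm,k,r,cor[:,:2].round(3).tolist(),cor.mean(0).round(3))
for c,pts in [(ct,[(236,158),(415,165)]),(cs,[(353,320),(225,147)])]:
    print([plane(c,u,v,.06).round(3) for u,v in pts])
```

```text
top 0 ((330.9002685546875, 170.8545379638672), (59.34564971923828, 60.253074645996094), 86.53176879882812) [[0.679, 0.081], [0.694, -0.098], [0.516, -0.111], [0.501, 0.066]] [ 0.597 -0.016  0.004]
top 1 ((399.2277526855469, 240.38999938964844), (34.4882698059082, 44.50202941894531), 82.64761352539062) [[0.435, -0.146], [0.454, -0.275], [0.355, -0.287], [0.336, -0.16]] [ 0.395 -0.217  0.012]
scene 0 ((516.5000610351562, 94.00003814697266), (2.1213202476501465, 0.7071067094802856), 45.0) [[-0.107, 0.022], [-0.109, 0.021], [-0.108, 0.027], [-0.106, 0.028]] [-0.108  0.024  0.004]
scene 1 ((308.2525329589844, 122.28553771972656), (49.82509994506836, 34.5601806640625), 40.91438674926758) [[0.454, -0.269], [0.358, -0.308], [0.344, -0.162], [0.436, -0.129]] [ 0.398 -0.217  0.012]
[array([0.617, 0.258, 0.06 ]), array([ 0.609, -0.254,  0.06 ])]
[array([0.627, 0.268, 0.06 ]), array([ 0.618, -0.235,  0.06 ])]
```

View pics/crop1.png

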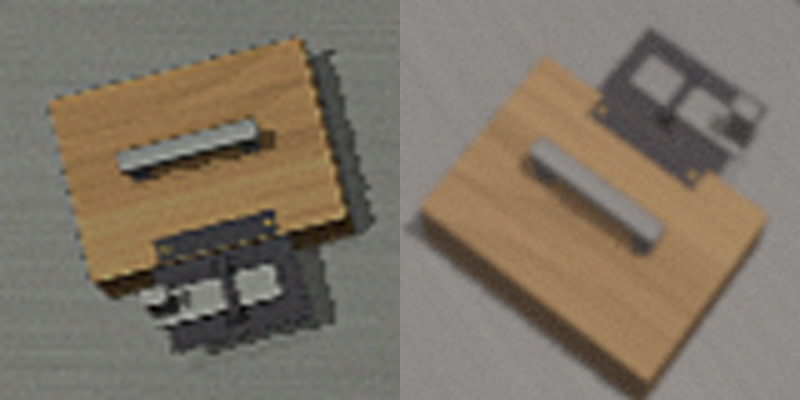

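The crop confirms the large box. The handle bar runs along the box's y. The hasp plate is on the robot's side, with the steel pin in its staple and the tab at the left (+y) end, about top (225,185) / scene (395,289). Next I'll triangulate these.

Run:
```python
from h import *
ct,cs=cam('top'),cam('scene')
a,b=tri(ct,(219,157),cs,(368.8,324.6)),tri(ct,(246.,151),cs,(338.5,301.3))
print('handle',a,b,(a[0]+b[0])/2,'yaw',np.degrees(np.arctan2(*(a[0]-b[0])[[1,0]]))-90)
t=tri(ct,(226,185),cs,(395,289));print('tab',t)
o=sensors.get_obs();q=o['eef_rot'];M=R.from_quat([q[1],q[2],q[3],q[0]]).as_matrix()
print(o['time_s'],'to above tab z.25 [mm tool]',M.T@(np.array([t[0][0],t[0][1],.25])-o['eef_pos'])*1e3)
```

```text
handle (array([0.61369998, 0.30019738, 0.08860715]), np.float64(0.003041602464477292)) (array([0.63237848, 0.2278006 , 0.08340461]), np.float64(0.0011835078695888754)) [0.62303923 0.26399899 0.08600588] yaw 14.466928242487015
tab (array([0.53325864, 0.27624038, 0.09642904]), np.float64(0.0014085124790347674))
0.1 to above tab z.25 [mm tool] [-430.96005032 -156.14181185  -19.43388715]
```

carry_out --deltas "-54 -20 -20 0 0 0.13 0;-108 -39 -20 0 0 0.26 0;-162 -59 -20 0 0 0.39 0;-216 -78 -20 0 0 0.52 0;-269 -98 -20 0 0 0.65 0;-323 -117 -20 0 0 0.78 0;-377 -137 -20 0 0 0.9 0;-431 -156 -20 0 0 1.03 0;-431 -156 -20 0 0 1.03 0;-431 -156 -20 0 0 1.03 0;-431 -156 -20 0 0 1.03 0"

```text
time_s: 1.48
eef_pos: [0.5324, 0.2778, 0.2512]
eef_rot: [-0.0, 0.613, 0.79, -0.0]
wrist_force: [-0.2, -0.1, 0.3]
opening: 1.001
grasp_force: 0.0
```

Run:
```python
from h import *
o,im=shot('wrist','w1.png');np.save('o1.npy',o,allow_pickle=True)
print(o['time_s'],o['eef_pos'],o['eef_rot'],o['q'])
```

```text
1.475 [0.53241227 0.27779938 0.25115175] [-2.84309508e-04  6.13347926e-01  7.89812772e-01 -1.62379626e-04] [2.83328694e-01 2.21466004e-01 1.51838475e+00 2.73690391e-04
 1.40233856e+00 3.30715508e-02]
```

View pics/w1.png

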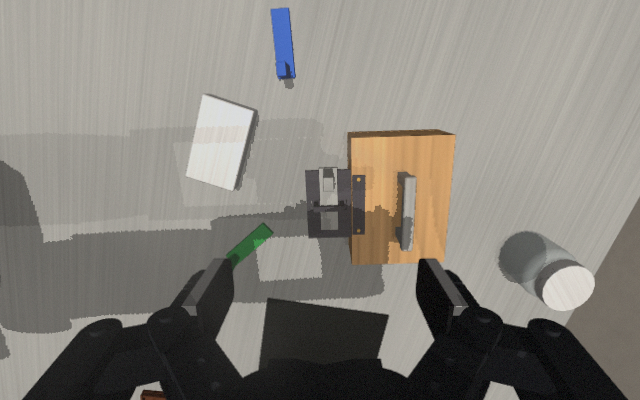

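Wrist view: the lid is at x 350–455, the handle bar at (406,212), the hasp plate at (330,205), with the pin's tab near (328,180) and the staple near (328,206). The pull direction (+y) is up in the image. I'll enlarge the tab area.

Run:
```python
from h import *
im=cv2.imread('pics/w1.png')
cv2.imwrite('pics/crop2.png',cv2.resize(im[155:255,295:425],(780,600),interpolation=cv2.INTER_CUBIC))
```

```text
(no output)
```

View pics/crop2.png

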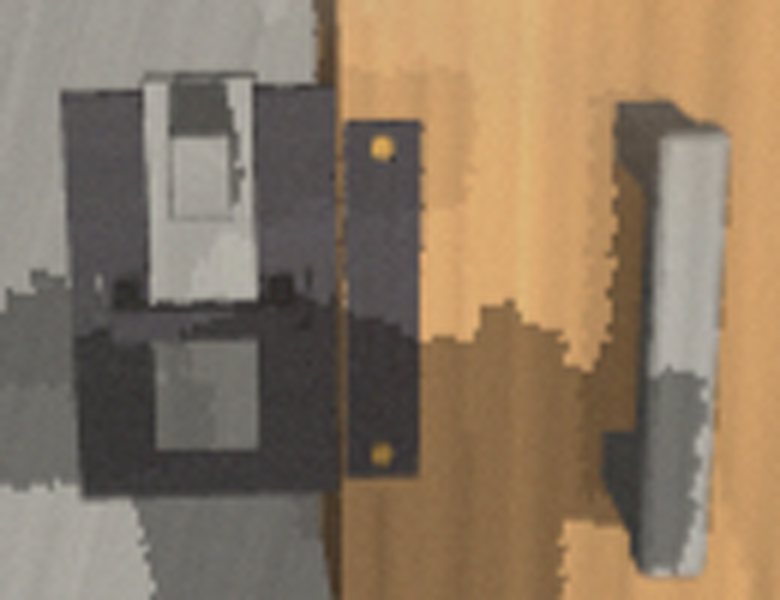

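Crop: the tab's top face is centred at crop (200,177), i.e. pixel (328.3,184.5). The bar top's ends are at crop (693,135) and (672,572), i.e. (410.5,177.5) and (407,250.3). I'll triangulate these against the top and scene views.

Run:
```python
from h import *
o=np.load('o1.npy',allow_pickle=True).item()
cw,ct,cs=cam('wrist',o),cam('top'),cam('scene')
P=lambda x,y:(295+x/6,155+y/6)
print('tab w-s',tri(cw,P(200,177),cs,(395,289)),'w-t',tri(cw,P(200,177),ct,(226,185)))
for z in(.095,.1,.105):print(z,plane(cw,*P(200,177),z))
for z in (.06,.066):
  p=[plane(cw,*P(x,y),z) for x,y in[(147,80),(255,80),(150,300),(256,300),(155,450),(258,450)]]
  print('shaft',z,'w',np.linalg.norm(p[1]-p[0]),np.linalg.norm(p[3]-p[2]),'len',np.linalg.norm((p[0]+p[1]-p[4]-p[5])/2),'yaw',np.degrees(np.arctan2(*((p[0]+p[1]-p[4]-p[5])/2)[[1,0]]))-90, (p[0]+p[1])/2)
a,b=[tri(cw,P(*w),cs,s)for w,s in [((693,135),(368.8,324.6)),((672,572),(338.5,301.3))]]
print(a,b)
for z in(.09,.096):
  p=[plane(cw,*P(x,y),z) for x,y in[(693,135),(672,572)]];d=p[0]-p[1];print('bar',z,np.linalg.norm(d),sum(p)/2,np.degrees(np.arctan2(d[1],d[0]))-90)
M=cw[2][:3,:3];q=o['eef_rot'];T=R.from_quat([q[1],q[2],q[3],q[0]]).as_matrix();print('tool x,y',T[:,0],T[:,1])
```

```text
tab w-s (array([0.53476461, 0.27631627, 0.09964633]), np.float64(0.00030032844591915033)) w-t (array([0.53363376, 0.2761864 , 0.09886272]), np.float64(0.0023981851132713916))
0.095 [0.53512473 0.27493592 0.095     ]
0.1 [0.53472985 0.27625457 0.1       ]
0.105 [0.53433497 0.27757322 0.105     ]
shaft 0.06 w 0.019148268011343214 0.019498246535121916 len 0.0712404813035421 yaw 15.441273463704945 [0.53356998 0.28299538 0.06      ]
shaft 0.066 w 0.018802619352148237 0.0191462803537668 len 0.06995450719724759 yaw 15.441273463704974 [0.53317409 0.28426566 0.066     ]
(array([0.6136003 , 0.29877705, 0.0840136 ]), np.float64(0.0013208244938580813)) (array([0.63327841, 0.22829221, 0.09240342]), np.float64(0.004923074488673998))
bar 0.09 0.07909801889521727 [0.62279191 0.26257766 0.09      ] 16.52593262395969
bar 0.096 0.07752855360324258 [0.62058639 0.26437909 0.096     ] 16.525932623959648
tool x,y [-2.47608483e-01  9.68860143e-01  2.49912147e-04] [ 9.68859958e-01  2.47608592e-01 -6.05260299e-04]
```

carry_out --deltas "-2 2 45 0 0 -0.02 0.3;-2 2 95 0 0 -0.02 0.4;-2 2 140 0 0 -0.02 0.4;-2 2 170 0 0 -0.02 0.4;-2 2 185 0 0 -0.02 0.4;-2 2 185 0 0 -0.02 0.4;-2 2 185 0 0 -0.02 1;-2 2 185 0 0 -0.02 1;-2 2 185 0 0 -0.02 1;-2 2 185 0 0 -0.02 1;-2 2 185 0 0 -0.02 1;-2 2 185 0 0 -0.02 1"

```text
time_s: 3.02
eef_pos: [0.5369, 0.2757, 0.0675]
eef_rot: [0.001, 0.606, 0.795, 0.001]
wrist_force: [-0.3, 0.3, 5.9]
opening: 0.11
grasp_force: 60.2
```

carry_out --deltas "0 0 -1 0 0 0 1;6 0 -1 0 0 0 1;14 0 -1 0 0 0 1;24 0 -1 0 0 0 1;34 0 -1 0 0 0 1;44 0 -1 0 0 0 1;52 0 -1 0 0 0 1;52 0 -1 0 0 0 1"

```text
time_s: 4.03
eef_pos: [0.5217, 0.3269, 0.0673]
eef_rot: [-0.001, 0.606, 0.795, 0.0]
wrist_force: [-0.1, 2.5, 6.0]
opening: 0.103
grasp_force: 60.2
```

carry_out --deltas "0 0 -40 0 0 0 1;0 0 -90 0 0 0 1;-46 -26 -110 0 0 0 1;-102 -58 -110 0 0 0.03 1;-155 -88 -110 0 0 0.05 1;-208 -118 -110 0 0 0.07 1;-261 -148 -110 0 0 0.09 1;-314 -178 -110 0 0 0.1 1;-367 -208 -110 0 0 0.11 1;-417 -236 -110 0 0 0.12 1;-462 -262 -110 0 0 0.13 1;-462 -262 -110 0 0 0.13 1"

```text
time_s: 5.52
eef_pos: [0.3908, -0.1916, 0.1766]
eef_rot: [-0.001, 0.659, 0.752, 0.0]
wrist_force: [-0.2, 1.2, -1.2]
opening: 0.105
grasp_force: 59.3
```

carry_out --deltas "0 0 0 0 0 0 1;0 0 0 0 0 0 1;0 0 0 0 0 0 1"

```text
time_s: 5.9
eef_pos: [0.3922, -0.1882, 0.1771]
eef_rot: [-0.0, 0.656, 0.755, 0.0]
wrist_force: [0.3, 0.2, -0.9]
opening: 0.106
grasp_force: 59.3
```

Run:
```python
from h import *
o,im=shot('wrist','w2.png');np.save('o2.npy',o,allow_pickle=True)
hsv=cv2.cvtColor(im,cv2.COLOR_BGR2HSV)
print(o['time_s'],o['eef_pos'],o['eef_rot'])
```

```text
5.9 [ 0.39220959 -0.18815839  0.17709632] [-2.38460038e-04  6.55869411e-01  7.54874323e-01  1.22391403e-04]
```

View pics/w2.png

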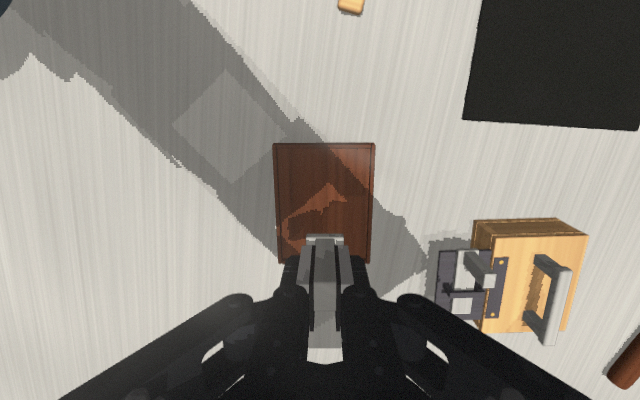

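The tray is at x 273–375 with its +y edge at row 143, and the pin is held level with its shaft end at about (325,238). The wrist fix of the tray will confirm the placing.

Run:
```python
from h import *
o=np.load('o2.npy',allow_pickle=True).item();c=cam('wrist',o)
p=[plane(c,u,v,.012) for u,v in [(273,143),(375,143),(278,262),(370,262)]]
print(np.round(p,4)); m=(p[0]+p[1])/2; d=(p[0]+p[1]-p[2]-p[3]);d/=np.linalg.norm(d)
print('w',np.linalg.norm(p[1]-p[0]),'yaw',np.degrees(np.arctan2(d[1],d[0]))-90,'ctr',m-.065*d,'target',m-.036*d)
ct=cam('top');cs=cam('scene')
print(tri(c,(273,143),ct,(375.5,224)), tri(c,(375,143),cs,(278,121)))
```

```text
[[ 0.3369 -0.1605  0.012 ]
 [ 0.4336 -0.1468  0.012 ]
 [ 0.3539 -0.2875  0.012 ]
 [ 0.4524 -0.2734  0.012 ]]
w 0.09765848001736248 yaw 8.047877032142779 ctr [ 0.39432469 -0.21803462  0.012     ] target [ 0.39026467 -0.18932023  0.012     ]
(array([ 0.40347593, -0.08523846,  0.48513255]), np.float64(0.0025203956380505533)) (array([ 0.45610456, -0.16881133,  0.08849613]), np.float64(0.09284917922753494))
```

carry_out --deltas "-1 -2 50 0 0 0 1;-1 -2 100 0 0 0 1;-1 -2 135 0 0 0 1;-1 -2 148 0 0 0 1;-1 -2 154 0 0 0 1;-1 -2 155 0 0 0 1;-1 -2 155 0 0 0 1;-1 -2 155 0 0 0 0.6;-1 -2 155 0 0 0 0.6;-1 -2 155 0 0 0 0.6;-1 -2 155 0 0 0 0.6"

```text
time_s: 7.32
eef_pos: [0.3901, -0.1907, 0.0224]
eef_rot: [0.0, 0.657, 0.754, -0.0]
wrist_force: [0.8, -0.5, 0.4]
opening: 0.401
grasp_force: 0.0
```

carry_out --deltas "-1 0 -20 0 0 0 0.6;-1 0 -60 0 0 0 0.6;-1 0 -120 0 0 0 0.4;-1 0 -180 0 0 0 0.4;-1 0 -180 0 0 0 0.4;-1 0 -180 0 0 0 0.4"

```text
time_s: 8.07
eef_pos: [0.3899, -0.1914, 0.2018]
eef_rot: [-0.0, 0.657, 0.754, 0.0]
wrist_force: [0.4, -0.2, -0.7]
opening: 0.597
grasp_force: 0.0
```

Run:
```python
from h import *
o,im=shot('wrist','w3.png');_,t=shot('top','t3.png')
a=cv2.resize(im[130:400,200:450],(500,540));b=cv2.resize(t[120:270,190:265],(270,540),interpolation=cv2.INTER_CUBIC)
cv2.imwrite('pics/c3.png',np.hstack([a,b]));print(o['time_s'],o['eef_pos'],o['eef_rot'])
```

```text
8.075 [ 0.38994544 -0.19139143  0.20177515] [-1.59164796e-04  6.56655242e-01  7.54190870e-01  2.84708613e-06]
```

View pics/c3.png

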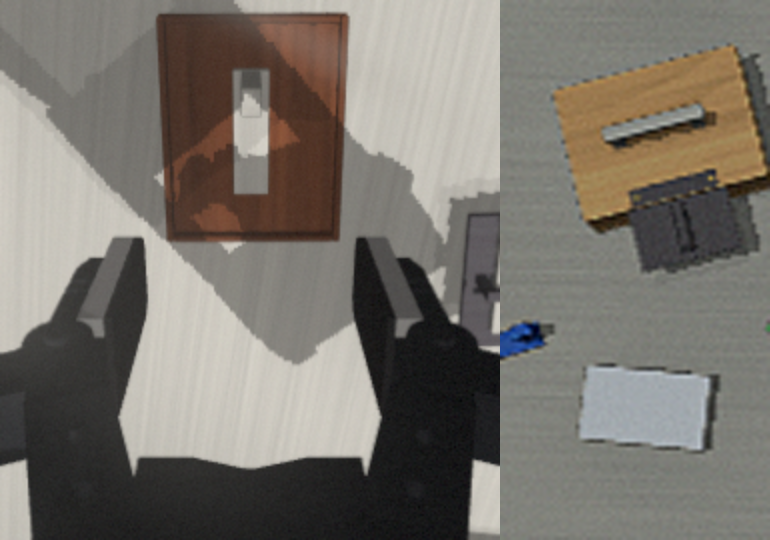

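The pin lies flat in the tray, and the lid and box show no visible shift. Next is moving above the handle.

carry_out --deltas "42 29 -10 0 0 -0.02 0.4;90 63 -20 0 0 -0.04 0.4;138 97 -20 0 0 -0.06 0.4;186 130 -20 0 0 -0.08 0.4;234 164 -20 0 0 -0.1 0.4;282 198 -20 0 0 -0.12 0.3;330 231 -20 0 0 -0.13 0.3;378 265 -20 0 0 -0.13 0.3;419 293 -20 0 0 -0.13 0.3;419 293 -20 0 0 -0.13 0.3;419 293 -20 0 0 -0.13 0.3;419 293 -20 0 0 -0.13 0.3"

```text
time_s: 9.68
eef_pos: [0.6223, 0.2625, 0.2215]
eef_rot: [-0.0, 0.607, 0.795, -0.001]
wrist_force: [-0.5, -0.1, -0.0]
opening: 0.699
grasp_force: 0.0
```

Run:
```python
from h import *
o,im=shot('wrist','w4.png');np.save('o4.npy',o,allow_pickle=True)
print(o['time_s'],o['eef_pos'],o['eef_rot'])
```

```text
9.675 [0.62229239 0.26245724 0.22148018] [-4.31857461e-04  6.06771123e-01  7.94876169e-01 -7.02965090e-04]
```

View pics/w4.png

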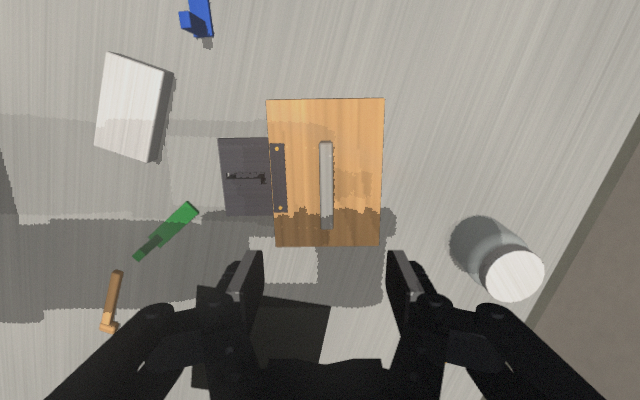

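The bar is at x 320–333, from row ~142 to ~229. I'll triangulate it with the first wrist view.

Run:
```python
from h import *
o=np.load('o4.npy',allow_pickle=True).item();c=cam('wrist',o);c1=cam('wrist',np.load('o1.npy',allow_pickle=True).item())
im=cv2.imread('pics/w4.png');hsv=cv2.cvtColor(im,cv2.COLOR_BGR2HSV)
m=np.zeros(im.shape[:2],np.uint8);m[135:240,305:345]=(hsv[135:240,305:345,1]<60)
ct=max(cv2.findContours(m,0,2)[0],key=cv2.contourArea);r=cv2.minAreaRect(ct);print(r)
b=sorted(cv2.boxPoints(r).tolist(),key=lambda p:p[1]);A=np.mean(b[:2],0);B=np.mean(b[2:],0)
print(A,B,tri(c,A,c1,(410.5,177.5)),tri(c,B,c1,(407,250.3)))
for z in(.084,.09):
  p=[plane(c,*q,z) for q in(A,B)];d=p[0]-p[1];ce=sum(p)/2
  q=o['eef_rot'];T=R.from_quat([q[1],q[2],q[3],q[0]]).as_matrix()
  print(z,np.linalg.norm(d),ce,np.degrees(np.arctan2(d[1],d[0]))-90,'tool mm',T.T@(ce-o['eef_pos'])*1e3,'tool yaw',np.degrees(np.arctan2(T[1,1],T[0,1])))
mat=[plane(c1,*q,.004) for q in((268,298),(388,316))];print('mat +y corners',mat)
```

```text
((325.5, 185.0), (13.0, 88.0), 0.0)
[325.5 141. ] [325.5 229. ] (array([0.60996398, 0.30218641, 0.09496186]), np.float64(0.001597596919483189)) (array([0.630893  , 0.22768991, 0.09778119]), np.float64(0.0006391686382939138))
0.084 0.0829333184172298 [0.62148168 0.26157804 0.084     ] 15.389579116258403 tool mm [ -0.61144868  -0.78813624 137.48175831] tool yaw 15.287165400309735
0.09 0.08114778770987967 [0.62102731 0.26321877 0.09      ] 15.389579116258417 tool mm [  1.09002655  -0.80369039 131.48149233] tool yaw 15.287165400309735
mat +y corners [array([0.50106418, 0.06668807, 0.004     ]), array([0.67695753, 0.08001745, 0.004     ])]
```

carry_out --deltas "0 -1 45 0 0 0 0.4;0 -1 95 0 0 0 0.5;0 -1 130 0 0 0 0.5;0 -1 148 0 0 0 0.5;0 -1 154 0 0 0 0.5;0 -1 154 0 0 0 0.5;0 -1 154 0 0 0 1;0 -1 154 0 0 0 1;0 -1 154 0 0 0 1;0 -1 154 0 0 0 1;0 -1 154 0 0 0 1"

```text
time_s: 11.1
eef_pos: [0.6229, 0.2637, 0.07]
eef_rot: [0.001, 0.606, 0.795, 0.001]
wrist_force: [-1.0, 0.1, 6.5]
opening: 0.125
grasp_force: 59.5
```

carry_out --deltas "0 0 -12 0 0 0 1;0 0 -35 0 0 0 1;0 0 -65 0 0 0 1;0 0 -90 0 0 0 1;-35 -13 -90 0 0 0.02 1;-75 -28 -90 0 0 0.05 1;-120 -45 -90 0 0 0.09 1;-165 -61 -90 0 0 0.12 1;-205 -76 -90 0 0 0.15 1;-240 -89 -90 0 0 0.18 1;-263 -98 -90 0 0 0.19 1;-263 -98 -90 0 0 0.19 1"

```text
time_s: 12.6
eef_pos: [0.5965, -0.0178, 0.1583]
eef_rot: [-0.0, 0.68, 0.733, -0.0]
wrist_force: [0.6, 0.5, -1.9]
opening: 0.126
grasp_force: 58.7
```

carry_out --deltas "0 0 0 0 0 0 1;0 0 30 0 0 0 1;0 0 70 0 0 0 1;0 0 95 0 0 0 1;0 0 110 0 0 0 1;0 0 116 0 0 0 1;0 0 116 0 0 0 1;0 0 116 0 0 0 1"

```text
time_s: 13.6
eef_pos: [0.5979, -0.0163, 0.0435]
eef_rot: [0.001, 0.679, 0.734, 0.001]
wrist_force: [0.4, -0.2, -1.7]
opening: 0.129
grasp_force: 58.7
```

Run:
```python
from h import *
_,s=shot('scene','s5.png');_,w=shot('wrist','w5.png');o=sensors.get_obs()
print(o['time_s'],o['eef_pos'],o['wrist_force'])
cv2.imwrite('pics/c5.png',np.hstack([cv2.resize(s[150:350,190:390],(400,400)),w[:,120:520]]))
```

```text
13.7 [ 0.5977616  -0.01635592  0.04337077] [-0.10420765 -0.20939738 -3.17100771]
```

View pics/c5.png

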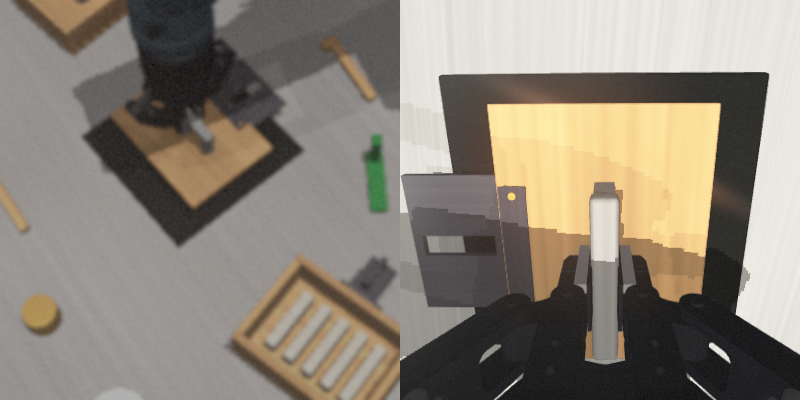

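The lid is held level and centred over the mat, still hanging (-3 N). I'll lower it until it touches.

carry_out --deltas "0 0 2 0 0 0 1;0 0 4 0 0 0 1;0 0 6 0 0 0 1;0 0 6 0 0 0 1;0 0 6 0 0 0 1"

```text
time_s: 14.32
eef_pos: [0.597, -0.0162, 0.0362]
eef_rot: [-0.0, 0.679, 0.734, -0.0]
wrist_force: [0.3, -0.1, -1.9]
opening: 0.121
grasp_force: 58.7
```

carry_out --deltas "0 0 2 0 0 0 1;0 0 3 0 0 0 1;0 0 4 0 0 0 1;0 0 4 0 0 0 1"

```text
time_s: 14.82
eef_pos: [0.5969, -0.0161, 0.0322]
eef_rot: [-0.0, 0.679, 0.734, -0.0]
wrist_force: [0.7, 1.0, -2.5]
opening: 0.127
grasp_force: 58.7
```

carry_out --deltas "0 0 1 0 0 0 1;0 0 2 0 0 0 1;0 0 2 0 0 0 1;0 0 2 0 0 0 1"

```text
time_s: 15.32
eef_pos: [0.597, -0.0162, 0.0303]
eef_rot: [0.0, 0.679, 0.734, -0.0]
wrist_force: [0.1, 0.4, -2.1]
opening: 0.128
grasp_force: 58.7
```

carry_out --deltas "0 0 1 0 0 0 1;0 0 2 0 0 0 1;0 0 2 0 0 0 1;0 0 2 0 0 0 1"

```text
time_s: 15.82
eef_pos: [0.5971, -0.0162, 0.03]
eef_rot: [0.0, 0.679, 0.734, -0.0]
wrist_force: [-7.2, 0.8, 11.3]
opening: 0.123
grasp_force: 60.5
```

Contact at z 0.030. Next I release and retreat straight up.

carry_out --deltas "0 0 -1 0 0 0 1;0 0 -1 0 0 0 0.5;0 0 -1 0 0 0 0.5;0 0 -1 0 0 0 0.5;0 0 -1 0 0 0 0.5;0 0 -30 0 0 0 0.5;0 0 -80 0 0 0 0.5;0 0 -140 0 0 0 0.5;0 0 -200 0 0 0 0.5;0 0 -200 0 0 0 0.5;0 0 -200 0 0 0 0.5;0 0 -200 0 0 0 0.5"

```text
time_s: 17.32
eef_pos: [0.5958, -0.0159, 0.2261]
eef_rot: [-0.002, 0.679, 0.734, -0.001]
wrist_force: [1.2, -0.1, -0.1]
opening: 0.501
grasp_force: 0.0
```

Run:
```python
from h import *
_,s=shot('scene','s6.png');o,w=shot('wrist','w6.png')
print(o['time_s'],o['eef_pos'],o['wrist_force'])
cv2.imwrite('pics/c6.png',np.hstack([cv2.resize(s[80:280,190:390],(400,400)),w[:,120:520]]))
```

```text
17.375 [ 0.59588767 -0.01593515  0.22608128] [ 0.44375906  0.23815465 -1.41570531]
```

View pics/c6.png

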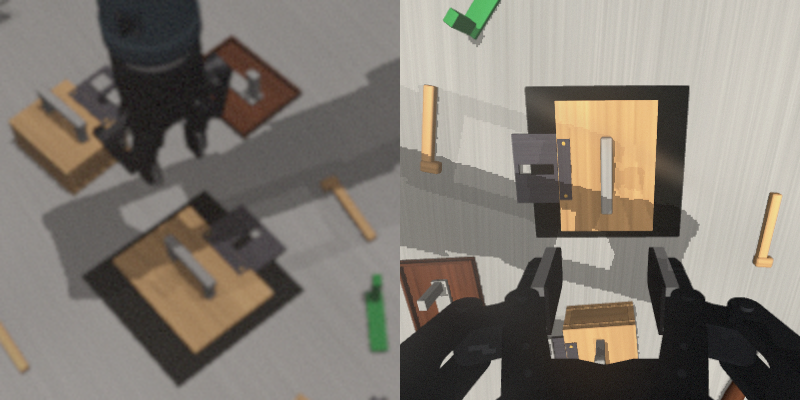

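The lid lies handle up in the middle of the mat, the pin is in the tray, and the gripper is clear of everything.

```bash
python3 -c "
from bench import ctrl
print(ctrl.hand_in())"
```

```text
the job is handed in; nothing more can be done
None
```

I handed the job in at about 17 s of the 61 s allowed: the larger box's pin lies flat in the tray and its lid lies handle up in the middle of the mat. The last pictures show both in place with the gripper clear; the hand-in returned no verdict.

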